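# Lock the office seals away

## Task

Lock the office seals away in the desk safe: enter the code 3-1-4 on its four keys (numbered 1 to 4 from the left as the robot sees them), pressing one key at a time fully down and leaving key 2 alone, then turn the knob clockwise to its stop and swing the lid right up until it stands about upright. Stand every seal that is on the desk upright on the floor of the safe, with the knob left in the unlocked position while the lid is open. Then shut the lid fully and turn the knob back anticlockwise to its stop; leave the other things on the desk where they are.

Things in the scene. Friction and masses are not known exactly. Their poses are not given: they have to be found in the camera images.
- safe: dark steel desk safe, fixed: 240 (x) x 280 (y) x 100 mm high. Origin: centre of its underside (z = 0); x to its back, y to its left seen from the robot. The front 72 mm of its top is a fixed deck at z = 100 with 4 keys and a knob; the lid behind it hinges at the back on an axis along y at x = 114, z = 96. Inside: x -48 to 114, y -134 to 134, floor z = 8, rim z = 92 (mm)
- key1_top (a point): middle of the top of key 1: a round light-grey spring key, 24 mm diameter, standing 10 mm above the deck. The four keys stand in a row across the deck, 38 mm apart, numbered 1 to 4 from the left as the robot sees them
- key1 (a joint): how far key 1 is pressed (m): 0 up, 0.005 fully down; it springs back by itself; fully down takes 4 N
- key2_top (a point): middle of the top of key 2: a round light-grey spring key, 24 mm diameter, standing 10 mm above the deck. The four keys stand in a row across the deck, 38 mm apart, numbered 1 to 4 from the left as the robot sees them
- key2 (a joint): how far key 2 is pressed (m): 0 up, 0.005 fully down; it springs back by itself; fully down takes 4 N
- key3_top (a point): middle of the top of key 3: a round light-grey spring key, 24 mm diameter, standing 10 mm above the deck. The four keys stand in a row across the deck, 38 mm apart, numbered 1 to 4 from the left as the robot sees them
- key3 (a joint): how far key 3 is pressed (m): 0 up, 0.005 fully down; it springs back by itself; fully down takes 4 N
- key4_top (a point): middle of the top of key 4: a round light-grey spring key, 24 mm diameter, standing 10 mm above the deck. The four keys stand in a row across the deck, 38 mm apart, numbered 1 to 4 from the left as the robot sees them
- key4 (a joint): how far key 4 is pressed (m): 0 up, 0.005 fully down; it springs back by itself; fully down takes 4 N
- knob_grip (a point): on the axis of the grey lock knob at the right-hand end of the deck, at the height to grip, 37 mm above the deck. A bar 38 mm long, 14 mm thick, 32 mm high (top 44 mm above the deck) on a disc of 40 mm diameter. The bar lies along the x axis of this point, which turns with the knob
- knob (a joint): angle of the lock knob (rad): 0 = locked, bar along the safe's x axis (the anticlockwise stop); grows clockwise seen from above; 1.45 = unlocked (the clockwise stop). It turns with light friction (0.04 Nm) and stays where it is left
- lid_handle (a point): middle of the steel carrying handle on the lid: a round bar of 12 mm diameter and 100 mm length, parallel to the hinge, its axis 40 mm above the lid's surface, 29 mm behind the lid's front edge and 134 mm in front of and 44 mm above the hinge axis while the lid is shut. Its frame turns with the lid
- lid (a joint): lid angle (rad): 0 shut, grows as it opens upwards and back, 1.75 at its stop. A stiff hinge holds the lid where it is left; moving it takes about 10 N at the handle
- seal_wood_mid (a point): office seal (hand stamp), 70 mm tall, 0.16 kg: brown wooden handle, round brass base of 42 mm diameter, 16 mm high; above it a round upright handle of 26 mm diameter, up to the top. This point is on its axis, half-way up (35 mm above its foot), its z axis along the seal. None if this seal is absent
- seal_black_mid (a point): office seal (hand stamp), 70 mm tall, 0.16 kg: black handle, round steel base of 42 mm diameter, 16 mm high; above it a round upright handle of 26 mm diameter, up to the top. This point is on its axis, half-way up (35 mm above its foot), its z axis along the seal. None if this seal is absent
- seal_red_mid (a point): office seal (hand stamp), 70 mm tall, 0.16 kg: red handle, round brass base of 42 mm diameter, 16 mm high; above it a round upright handle of 26 mm diameter, up to the top. This point is on its axis, half-way up (35 mm above its foot), its z axis along the seal. None if this seal is absent
- seal_jade_mid (a point): office seal (hand stamp), 70 mm tall, 0.16 kg: jade-green handle and square green base, 36 x 36 mm, 16 mm high; above it a round upright handle of 26 mm diameter, up to the top. This point is on its axis, half-way up (35 mm above its foot), its z axis along the seal. None if this seal is absent
- ink_dish: porcelain ink-paste dish, white with a blue band and red paste, 70 mm diameter, 24 mm high, 0.45 kg, standing among the seals; origin at the centre of its underside. Not part of the job
- teapot: dark brown clay teapot, body 98 mm diameter, 100 mm high; origin at the centre of its underside. Not part of the job
- teacup: small dark brown tea cup, 60 mm diameter, 45 mm high; origin at the centre of its underside. Not part of the job
- pen_cup: dark steel pen cup, 76 mm diameter, 98 mm high, pens to 160 mm; origin at the centre of its underside. Not part of the job
- mouse: black computer mouse, 105 x 60 x 34 mm; origin at the centre of its underside. Not part of the job
- calculator: grey desk calculator, 150 x 100 x 20 mm; origin at the centre of its underside. Not part of the job
- stapler: blue stapler, 140 x 35 x 50 mm; origin at the centre of its underside. Not part of the job

How it is judged:
By the outcome, as a careful person would: the job done as asked, in the order asked, and still so for the second after the job is handed in, with the robot touching nothing.
Of seal_wood, seal_black, seal_red, seal_jade only 2 to 4 are there at a start; the rules pass over those that are not, and their reading is None.
At some moment in a run one of seal_wood, seal_black, seal_red, seal_jade may be knocked a few centimetres aside while the robot is not near it.
It also fails if it takes over 210 s, if anything falls off the work surface, if the arm or the gripper's body presses on something with over 40 N, if the wrist force passes 120 N, or if a joint passes its speed limit or range.

## Robot

A 7-joint arm with a two-finger parallel gripper is mounted at the origin on the work surface. World frame = base frame: x ahead of the robot, y to its left, z up, the work surface at z = 0. Lengths are in m, angles in rad, forces in N, time in s.
With the tool pointing down it reaches from about 0.4 to 0.9 m from the base axis. Payload 5.5 kg.
Tool frame: the origin (TCP) lies midway between the tips of the shut fingers; the grasp point (between the pads) lies 19 mm behind it; z points along the fingers, y is the line along which they close (so a half turn about z gives the same grasp; the last joint's range is limited). The gripper opens to 92 mm and grips with 3 to 60 N. Pads are 19 mm wide; open, the fingers measure 130 mm over their backs; the gripper's body (75 mm by 190 mm) begins 47 mm behind the grasp point.
Start: joints at [1.61, 0.501, -0.427, 1.55, 0.221, 1.138, -0.21], TCP at [0.144, -0.634, 0.227] pointing down, gripper open.
Joint ranges: [-2.88, 2.88], [-0.31, 2.03], [-1.54, 1.56], [0.2, 2.42], [-1.41, 4.55], [0.19, 2.02], [-2.57, 2.57]. Speed limits (rad/s): [2.57, 2.57, 3.14, 3.14, 3.14, 3.14, 3.14].

## Interface

Orientations are given as a unit quaternion [w, x, y, z].
In Python, from cell import ctrl gives the robot as it stands. The module is installed in compiled form; this text tells all that it offers.
- The arm moves only by the tool jog_arm, never from a script. Its arguments are lists of equal length, an entry for each row: "offset": the shift along the tool's x, y, z in cm, a list of three; "twist": the turn about the tool's z in rad. In form: {"offset": [[dx, dy, dz], ...], "twist": [twist, ...]}. A call has 1 to 5 rows; each row is the pose to reach, as a shift and turn from the pose commanded when the call began, along the tool's axes at that moment; what a row does not reach only later rows make up. A row lasts 1/8 s, in which the tool goes at most 62.5 mm and 10.7 degrees, less where a joint would pass 70% of its speed; a pose out of reach is approached as far as the arm can. A call with a gripper value outside its range is refused whole. "fingers" is the finger opening in cm, from 0 to 9.18, set as the call begins (left out, the last holds). The fingers move at their own pace and stop on an object; the grip force is fixed at half the most. Time passes only in rows, so rows that repeat a pose let the fingers close. It gives the time, the measured TCP pose, the force, the opening and the grip force at its end, in the units of the state.
- ctrl.observe(): the state, without advancing time (a new reading comes with each control period).
- ctrl.camera(name): name is "side" or "top" or "wrist"; returns a dict with "image" (400x640x3 uint8, red, green, blue), "fx", "fy", "cx", "cy" (pixels), "extrinsics" (4x4, takes a point from camera to world coordinates). Camera axes: x right, y up, looking along -z (the intrinsics and any distortion apply to the point x, -y, -z); pixel columns grow to the right and rows downward; lengths in m; the calibration is good to about 2 mm. A picture is of the moment at which its call begins. There is no depth.
- ctrl.job_done(): hands the job in; it is judged then, once.
Trained networks look in a picture, given as the dict that the camera call returned (one of the last four; its "shot" number tells which), for a name from the list of things; names that differ only in an ending like _2 or _b are one class to them, and where a whole thing is asked for, a point or a joint stands for the part that bears it (a point fixed in the world has none). Each returns a list of dicts, best first, with "score" (0 to 1); they miss things now and then, are a little off and sometimes report something else, mostly with a low value. They report only what shows in the picture. A call takes as long as a camera call.
- ctrl.cut_out(picture, target): "mask" (400x640 bool, what is visible of it) and "extent" ([centre column, centre row, width, height] in pixels, round what is visible of it).
- ctrl.place_of(picture, target): "position" ([column, row] in pixels: a listed point, or the origin of a listed thing).
The state is a dict: "clock": time; "joint_pos": joint angles; "joint_velocities": joint speeds; "tau": joint torques, N m; "position": TCP position; "eef_rot": TCP orientation; "contact_force": force on the tool from outside, world axes, zero at the start; "wrist_torque": the same for the moment, N m; "grip_width": finger opening in m; "grasp_force": force on a finger pad.
Only numpy, scipy, OpenCV 4.12 (cv2) and the standard library are available. Lean on these libraries where they do the work, as an engineer would, in place of code of your own. Each camera call takes 0.05 s, during which the arm holds its last target. There are 200 camera calls.

## Working session

There is one attempt and no reset: what is moved stays moved. The work goes in short steps, Python scripts to look and compute and a tool call to move; the robot and the scene stay as the last step left them, time stands still between calls to the robot, and variables do not carry over. Pictures are saved under pics/ and viewed, at most 14 in all, crops included, and the job is handed in when it is done.

Besides the shell and the picture viewer there is one more tool, called as name(argument=value, ...) on one line, values as JSON. jog_arm: Moves the arm, as the interface text tells. Its arguments: {"type":"object","properties":{"offset":{"type":"array","items":{"type":"array","items":{"type":"number"}}},"twist":{"type":"array","items":{"type":"number"}},"fingers":{"type":"number"}},"required":["offset","twist"]}

```bash
mkdir -p pics
cat > h.py <<'E'
from cell import ctrl
import numpy as np, cv2
from scipy.spatial.transform import Rotation as R
def snap(cam,name=None):
    p=ctrl.camera(cam)
    if name: cv2.imwrite(f'pics/{name}.png',p['image'][:,:,::-1])
    return p
def ray(p,px):
    E=np.array(p['extrinsics']); d=np.array([(px[0]-p['cx'])/p['fx'],-(px[1]-p['cy'])/p['fy'],-1.])
    return E[:3,3],E[:3,:3]@d
def onz(p,px,z):
    o,d=ray(p,px); return o+d*(z-o[2])/d[2]
def tri(rays):
    A=np.zeros((3,3));b=np.zeros(3)
    for o,d in rays:
        d=d/np.linalg.norm(d);M=np.eye(3)-np.outer(d,d);A+=M;b+=M@o
    return np.linalg.solve(A,b)
def proj(p,X):
    E=np.array(p['extrinsics']);c=E[:3,:3].T@(np.array(X)-E[:3,3]);return [p['cx']+p['fx']*c[0]/-c[2],p['cy']-p['fy']*c[1]/-c[2]]
def st():
    s=ctrl.observe();q=s['eef_rot'];r=R.from_quat([q[1],q[2],q[3],q[0]]);return s,r
def go(X):
    "tool-axes offset in cm to bring TCP to X"
    s,r=st();return np.round(r.inv().apply(np.array(X)-s['position'])*100,2)
E
python3 - <<'E'
from h import *
s,r=st();print(s);print(r.as_matrix().round(3))
P={c:snap(c,c+'0') for c in('top','side')}
for c,p in P.items(): print(c,p['fx'],p['fy'],p['cx'],p['cy'],np.array(p['extrinsics']).round(3).tolist())
for n in 'safe key1_top key2_top key3_top key4_top knob_grip lid_handle seal_wood_mid seal_black_mid seal_red_mid seal_jade_mid ink_dish teapot teacup pen_cup mouse calculator stapler'.split():
    print(n,[[(np.round(d['position'],1).tolist(),round(d['score'],2)) for d in ctrl.place_of(p,n)[:2]] for p in P.values()])
E
```

```text
{'clock': 0.0, 'joint_pos': array([ 1.61021642,  0.50188732, -0.42677982,  1.55147187,  0.22082757,
        1.13828871, -0.21031269]), 'joint_velocities': array([-0.00132431,  0.00140399, -0.00106869, -0.00043994, -0.00145407,
        0.00089547,  0.00014706]), 'tau': array([-2.10422509e-04, -5.66589403e+01, -5.81561118e+00, -2.79115480e+01,
       -6.84730872e-02,  3.07322759e-02,  1.85700219e-04]), 'position': array([ 0.14403139, -0.63310917,  0.22564351]), 'eef_rot': array([-9.92222442e-04,  9.93743667e-01,  1.11680491e-01, -8.81134269e-05]), 'contact_force': array([ 0.50675908, -0.16116131,  0.24662275]), 'wrist_torque': array([-0.0101706 , -0.04912093,  0.06042302]), 'grasp_force': 0.0, 'grip_width': 0.09173881356074795}
[[ 0.975  0.222 -0.   ]
 [ 0.222 -0.975  0.002]
 [ 0.    -0.002 -1.   ]]
top 367.0158888586342 367.0158888586342 326.8677943689989 197.14817637012632 [[0.025, 0.989, -0.148, 0.431], [-1.0, 0.026, 0.008, -0.045], [0.012, 0.147, 0.989, 1.336], [0.0, 0.0, 0.0, 1.0]]
side 499.1159857434318 499.1159857434318 315.2543112639984 199.39139145492567 [[-0.755, 0.439, -0.48
[... 789 characters left out ...]
, 222.2], 0.52)]]
seal_jade_mid [[([219.0, 206.9], 0.55)], [([232.1, 292.3], 0.75)]]
ink_dish [[([236.6, 223.7], 0.85)], [([265.2, 295.4], 0.68), ([337.8, 229.1], 0.2)]]
teapot [[([448.5, 204.4], 0.91), ([318.4, 238.9], 0.23)], [([394.2, 162.7], 0.69), ([263.8, 295.1], 0.41)]]
teacup [[([250.0, 162.4], 0.77), ([238.5, 223.8], 0.4)], [([222.0, 250.1], 0.71)]]
pen_cup [[([288.6, 154.0], 0.78)], [([246.1, 224.0], 0.82)]]
mouse [[([431.6, 225.3], 0.89), ([215.6, 205.5], 0.47)], [([337.8, 231.6], 0.75), ([403.6, 183.9], 0.74)]]
calculator [[([471.7, 254.4], 0.68), ([303.6, 237.8], 0.4)], [([247.9, 222.1], 0.69), ([444.4, 173.9], 0.66)]]
stapler [[([170.1, 229.9], 0.76)], [([202.4, 360.6], 0.66)]]
```

Run:
```python
import cv2
a=cv2.imread('pics/top0.png')[120:300,140:500];b=cv2.imread('pics/side0.png')[120:400,160:460]
cv2.imwrite('pics/t0.png',cv2.resize(a,None,fx=2.2,fy=2.2));cv2.imwrite('pics/s0.png',cv2.resize(b,None,fx=2.1,fy=2.1))
```

```text
(no output)
```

View pics/t0.png

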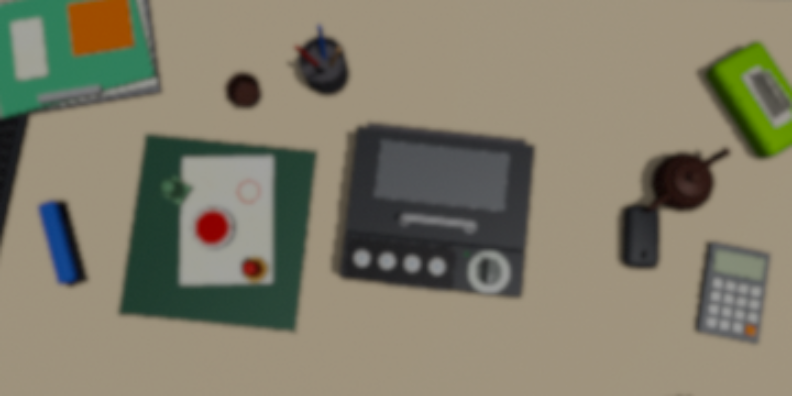

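View pics/s0.png

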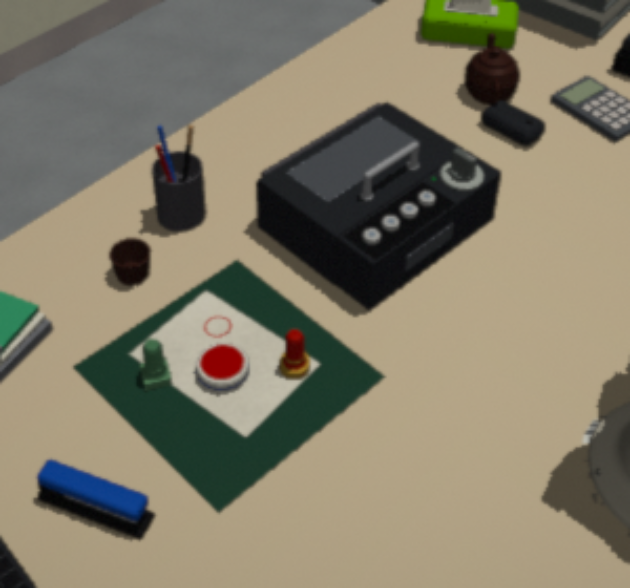

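Top view: safe with keys at about (304,237), (316,239), (327,240) and (339,241), and the knob at (362,243). Only red (255,242) and jade (219,207) seals are on the desk, with the dish between them. The side view confirms the two seals.

Run:
```python
from h import *
T=snap('top');S=snap('side')
a=[(304.5,237.3),(315.9,238.6),(327.3,240),(338.6,241.4)];b=[(337.1,231.9),(346.2,225.7),(354.8,220),(363.3,214.3)]
K=[tri([ray(T,x),ray(S,y)]) for x,y in zip(a,b)]
print(np.round(K,4))
print('topz',[onz(T,x,.11).round(4) for x in a]); print('sidez',[onz(S,x,.11).round(4) for x in b])
for n,x,y,z in [('red',(255.3,242.3),(297.9,288.6),.035),('jade',(219,206.9),(232.1,292.3),.035),('handle',(339.1,220.9),(346,196),.14),('dish',(236.6,223.7),(265.2,295.4),0),('pen',(288.6,154),(246,224),0)]:
    print(n,tri([ray(T,x),ray(S,y)]).round(4),onz(T,x,z).round(4),onz(S,y,z).round(4))
print(onz(T,(361.8,243.2),.11))
W=snap('wrist');E=np.array(W['extrinsics']);s,r=st()
print(W['fx'],W['cx'],W['cy'],(r.as_matrix().T@(E[:3,3]-s['position'])).round(4),(r.as_matrix().T@E[:3,:3]).round(3))
for t in 'seal_red_mid','seal_jade_mid':
  for p in (T,S):
    print(t,[(d['score'],d['extent']) for d in ctrl.cut_out(p,t)[:1]])
```

```text
[[ 0.4756  0.0153  0.1039]
 [ 0.4721 -0.0229  0.1039]
 [ 0.4688 -0.0608  0.1027]
 [ 0.4652 -0.0986  0.1024]]
topz [array([0.4771, 0.0162, 0.11  ]), array([ 0.4738, -0.0218,  0.11  ]), array([ 0.4701, -0.0597,  0.11  ]), array([ 0.4665, -0.0973,  0.11  ])]
sidez [array([0.47  , 0.0193, 0.11  ]), array([ 0.4666, -0.0187,  0.11  ]), array([ 0.4628, -0.0551,  0.11  ]), array([ 0.4592, -0.0923,  0.11  ])]
red [0.4599 0.1951 0.0233] [0.4581 0.1919 0.035 ] [0.4551 0.2031 0.035 ]
jade [0.5813 0.3295 0.0304] [0.5797 0.3274 0.035 ] [0.5795 0.3323 0.035 ]
handle [ 0.5318 -0.0967  0.1379] [ 0.5321 -0.0963  0.14  ] [ 0.5298 -0.095   0.14  ]
dish [0.5222 0.2665 0.0089] [0.5241 0.2696 0.    ] [0.526  0.2611 0.    ]
pen [ 0.7906  0.0913 -0.0117] [0.7895 0.0916 0.    ] [0.7785 0.0983 0.    ]
[ 0.4624714  -0.17442197  0.11      ]
300.63590449532643 322.0759559224592 202.35803440996486 [ 0.0758  0.0009 -0.1573] [[ 0.001  0.959  0.282]
 [ 1.    -0.    -0.001]
 [-0.001  0.282 -0.959]]
seal_red_mid [(0.45, [257.2, 243.4, 12.4, 17.7])]
seal_red_mid [(0.55, [299.9, 289.6, 11.6, 19.1])]
seal_jade_mid [(0.7, [237.2, 223.8, 21.8, 16.8])]
seal_jade_mid [(0.78, [235.3, 294.1, 18.7, 24.3])]
```

jog_arm(offset=[[4, -4.4, -0.5], [8, -8.8, -1], [12, -13.2, -1.5], [16, -17.6, -2], [20, -22, -2.5]], twist=[0, 0, 0, 0, 0], fingers=0)

```text
clock: 2.88
position: [0.2914, -0.3732, 0.2522]
eef_rot: [0.001, 0.994, 0.112, 0.0]
contact_force: [1.2, -0.0, 1.4]
grip_width: 0.0459
grasp_force: 0.0
```

jog_arm(offset=[[4, -4.4, 0], [8, -8.8, 0], [12, -13.2, 0], [16, -17.6, 0], [20, -22, 0]], twist=[0, 0, 0, 0, 0])

```text
clock: 3.5
position: [0.4375, -0.1145, 0.2522]
eef_rot: [0.001, 0.994, 0.111, 0.0]
contact_force: [2.0, -0.4, -0.9]
grip_width: 0.0006
grasp_force: 0.0
```

jog_arm(offset=[[2, -2.5, 0], [4.5, -4.7, 0], [4.5, -4.7, 0], [4.5, -4.7, 0], [4.5, -4.7, 0]], twist=[0.15, 0.315, 0.315, 0.315, 0.315])

```text
clock: 4.12
position: [0.4695, -0.0615, 0.2516]
eef_rot: [0.0, 0.999, -0.046, -0.0]
contact_force: [0.9, -0.3, 0.0]
grip_width: 0.0003
grasp_force: 0.0
```

Run:
```python
from h import *
W=snap('wrist','w1');s,r=st();print(s['clock'],s['position'],r.as_matrix().round(3),s['joint_pos'].round(2))
for n in 'key1_top key2_top key3_top key4_top knob_grip lid_handle'.split():
    for d in ctrl.place_of(W,n)[:2]:
        z={'knob_grip':.137,'lid_handle':.14}.get(n,.11)
        print(n,np.round(d['position'],1),round(d['score'],2),onz(W,d['position'],z).round(4))
```

```text
4.175 [ 0.46960661 -0.06142396  0.25167807] [[ 0.996 -0.092 -0.   ]
 [-0.092 -0.996 -0.001]
 [-0.     0.001 -1.   ]] [ 0.83  0.2  -0.84  1.94  0.17  1.07 -1.75]
key1_top [248.6 192.5] 0.75 [0.475  0.0125 0.11  ]
key2_top [284.4 191.9] 0.64 [ 0.4723 -0.0242  0.11  ]
key3_top [321.4 189.8] 0.89 [ 0.471  -0.0622  0.11  ]
key4_top [360.7 190. ] 0.66 [ 0.4671 -0.1022  0.11  ]
knob_grip [444.  194.9] 0.9 [ 0.4623 -0.1767  0.137 ]
lid_handle [356.5 123.4] 0.71 [ 0.5346 -0.0986  0.14  ]
```

View pics/w1.png

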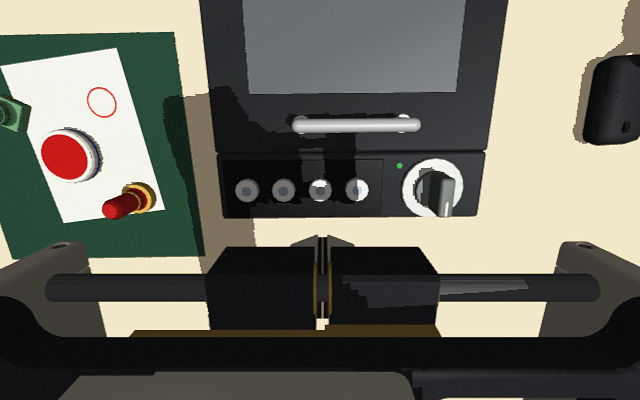

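The wrist view shows the keys at row 190 (columns 246, 283, 320, 357), the knob bar upright at (440,190), and the handle at (356,124). The tool is aligned with the safe and centred on key 3, so I'll press key 3.

jog_arm(offset=[[0, 0, 5], [0, 0, 10], [0, 0, 13.5], [0, 0, 14.7], [0, 0, 14.9]], twist=[0, 0, 0, 0, 0])

```text
clock: 5.1
position: [0.4683, -0.0601, 0.1045]
eef_rot: [0.001, 0.999, -0.045, -0.003]
contact_force: [-16.2, 1.4, 38.7]
grip_width: 0.0005
grasp_force: 18.9
```

jog_arm(offset=[[0, 0, 0]], twist=[0])

```text
clock: 5.22
position: [0.4683, -0.06, 0.1048]
eef_rot: [0.001, 0.999, -0.045, -0.002]
contact_force: [-13.7, 1.5, 25.1]
grip_width: 0.0006
grasp_force: 12.8
```

jog_arm(offset=[[0, 0, -3], [0, -3.8, -3], [0, -7.6, -3], [0, -7.6, -3], [0, -7.6, -1.2]], twist=[0, 0, 0, 0, 0])

```text
clock: 5.85
position: [0.4788, 0.015, 0.1157]
eef_rot: [0.0, 0.999, -0.046, 0.002]
contact_force: [0.5, -1.3, 0.5]
grip_width: 0.0001
grasp_force: 0.0
```

jog_arm(offset=[[0, 0, 0.7], [0, 0, 1.0], [0, 0, 1.0]], twist=[0, 0, 0])

```text
clock: 6.22
position: [0.4765, 0.0141, 0.1051]
eef_rot: [0.001, 0.999, -0.046, -0.001]
contact_force: [-5.0, -2.2, 12.9]
grip_width: 0.0004
grasp_force: 6.6
```

jog_arm(offset=[[0, 0, -3], [0, 5.7, -3], [0, 11.4, -3], [0, 11.4, -3], [0, 11.4, -1.0]], twist=[0, 0, 0, 0, 0])

```text
clock: 6.85
position: [0.4675, -0.0993, 0.1151]
eef_rot: [0.0, 0.999, -0.047, 0.001]
contact_force: [1.2, 1.1, 0.2]
grip_width: 0.0001
grasp_force: 0.0
```

jog_arm(offset=[[0, 0, 0.7], [0, 0, 1.0], [0, 0, 1.0]], twist=[0, 0, 0])

```text
clock: 7.22
position: [0.4658, -0.0979, 0.1052]
eef_rot: [0.001, 0.999, -0.045, -0.001]
contact_force: [-4.1, -1.0, 7.9]
grip_width: 0.0005
grasp_force: 4.2
```

jog_arm(offset=[[0, 0, 0.2], [0, 0, 0.2], [0, 0, -4], [0, 0, -8.5], [0.1, 3.8, -8.5]], twist=[0, 0, 0, 0, 0])

```text
clock: 7.85
position: [0.4678, -0.1331, 0.1938]
eef_rot: [0.001, 0.999, -0.042, 0.004]
contact_force: [-0.0, -0.6, -0.9]
grip_width: 0.0006
grasp_force: 0.0
```

jog_arm(offset=[[0.1, 3.9, 0], [0.1, 3.9, 0], [0.1, 3.9, 0], [0.1, 3.9, 0]], twist=[0, 0, 0, 0], fingers=5)

```text
clock: 8.35
position: [0.4619, -0.1732, 0.1898]
eef_rot: [-0.0, 0.999, -0.044, 0.0]
contact_force: [-0.5, -0.0, 0.1]
grip_width: 0.0359
grasp_force: 0.0
```

Run:
```python
from h import *
W=snap('wrist','w2');s,r=st();print(s['clock'],s['position'],s['grip_width'])
for n in ['knob_grip']:
    for d in ctrl.place_of(W,n)[:2]:
        X=onz(W,d['position'],.137);print(n,np.round(d['position'],1),round(d['score'],2),X.round(4),go([X[0],X[1],.118]))
```

```text
8.4 [ 0.46185442 -0.17338059  0.1897625 ] 0.04005173775001845
knob_grip [329.1 222.7] 0.61 [ 0.4599 -0.1794  0.137 ] [-0.14  0.6   7.18]
knob_grip [ 95.7 212. ] 0.27 [ 0.4833 -0.0091  0.137 ] [  0.68 -16.57   7.18]
```

View pics/w2.png

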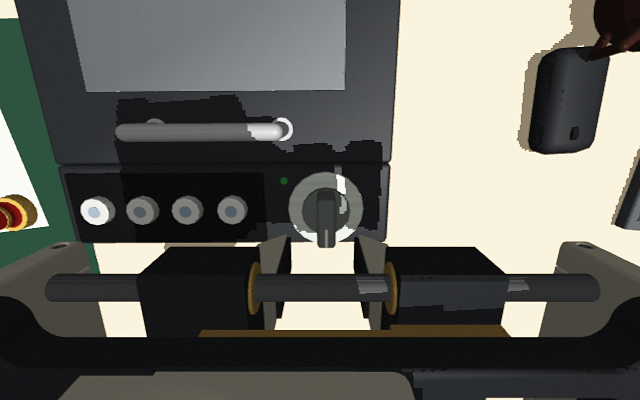

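The disc is centred at (326,209) with the bar along x; I'm descending to grip it.

jog_arm(offset=[[-0.2, 0.5, 2], [-0.2, 0.5, 5], [-0.2, 0.5, 7.2], [-0.2, 0.5, 7.2]], twist=[0, 0, 0, 0])

```text
clock: 8.95
position: [0.458, -0.1784, 0.1164]
eef_rot: [-0.001, 0.999, -0.045, -0.002]
contact_force: [-0.5, 0.2, 0.7]
grip_width: 0.05
grasp_force: 0.0
```

jog_arm(offset=[[0, 0, 0], [0, 0, 0], [0, 0, 0], [0, 0, 0]], twist=[0, 0, 0, 0], fingers=0.5)

```text
clock: 9.45
position: [0.46, -0.1764, 0.1184]
eef_rot: [-0.002, 0.999, -0.045, 0.001]
contact_force: [0.1, 15.1, 7.1]
grip_width: 0.0149
grasp_force: 7.7
```

jog_arm(offset=[[0, -0.2, 0], [0, -0.2, 0], [0, -0.2, 0], [0, -0.2, 0], [0, -0.2, 0]], twist=[0, 0.16, 0.32, 0.48, 0.64])

```text
clock: 10.07
position: [0.4602, -0.1755, 0.1184]
eef_rot: [-0.001, 0.933, -0.359, 0.0]
contact_force: [0.1, 6.2, 3.9]
grip_width: 0.0143
grasp_force: 30.0
```

jog_arm(offset=[[0, 0, 0], [0, 0, 0], [0, 0, 0], [0, 0, 0], [0, 0, 0]], twist=[0.16, 0.32, 0.48, 0.64, 0.8])

```text
clock: 10.7
position: [0.4607, -0.1753, 0.1182]
eef_rot: [-0.002, 0.747, -0.664, -0.003]
contact_force: [-1.3, 7.5, 8.5]
grip_width: 0.0135
grasp_force: 30.0
```

jog_arm(offset=[[0, 0, 0], [0, 0, 0]], twist=[0.08, 0.08])

```text
clock: 10.95
position: [0.4607, -0.1753, 0.118]
eef_rot: [-0.0, 0.722, -0.692, -0.003]
contact_force: [-3.3, 6.5, 27.7]
grip_width: 0.014
grasp_force: 30.0
```

Run:
```python
from h import *
s,r=st();print(s,r.as_matrix().round(3))
```

```text
{'clock': 10.95, 'joint_pos': array([-0.07897799,  0.37025827,  0.46536927,  2.0522027 , -0.2383396 ,
        0.77464649, -2.56782137]), 'joint_velocities': array([ 0.05865707, -0.00851175, -0.06656542, -0.00325717,  0.03003322,
       -0.00087147, -0.00156431]), 'tau': array([  1.58480465, -28.39150608,   6.95632339, -15.35114944,
         0.86919039,  -1.98569678,   0.0537993 ]), 'position': array([ 0.46074081, -0.17530515,  0.11800741]), 'eef_rot': array([-3.44597391e-04,  7.21870857e-01, -6.92022298e-01, -2.73584409e-03]), 'contact_force': array([-3.30742636,  6.53425821, 27.66863589]), 'wrist_torque': array([ 1.5848968 ,  0.42549867, -0.03086059]), 'grasp_force': 30.01134753227234, 'grip_width': 0.013967868504882268} [[ 0.042 -0.999 -0.003]
 [-0.999 -0.042  0.004]
 [-0.004  0.003 -1.   ]]
```

J7 is at its range end with the knob at about 1.437 rad. I'll let go, make a half turn back and regrip so it can be pushed firmly to the stop.

jog_arm(offset=[[0, 0, 0], [0, 0, 0], [0, 0, 0], [0, 0, 0]], twist=[0, 0, 0, 0], fingers=6)

```text
clock: 11.45
position: [0.4475, -0.1772, 0.114]
eef_rot: [0.006, 0.72, -0.694, -0.013]
contact_force: [-33.3, 2.7, 43.2]
grip_width: 0.0491
grasp_force: 20.7
```

jog_arm(offset=[[0, 0, -4], [0, 0, -8], [0, 0, -9], [0, 0, -9], [0, 0, -9]], twist=[0, 0, -0.18, -0.36, -0.54])

```text
clock: 12.08
position: [0.4569, -0.1776, 0.2041]
eef_rot: [0.001, 0.881, -0.473, -0.006]
contact_force: [0.8, 0.5, 0.1]
grip_width: 0.0601
grasp_force: 0.0
```

jog_arm(offset=[[0, 0, 0], [0, 0, 0], [0, 0, 0], [0, 0, 0], [0, 0, 0]], twist=[-0.18, -0.36, -0.54, -0.72, -0.9])

```text
clock: 12.7
position: [0.4567, -0.1778, 0.2037]
eef_rot: [-0.002, 0.999, -0.043, -0.006]
contact_force: [0.0, -0.5, 0.3]
grip_width: 0.0599
grasp_force: 0.0
```

jog_arm(offset=[[0, 0, 0], [0, 0, 0], [0, 0, 0], [0, 0, 0], [0, 0, 0]], twist=[-0.18, -0.36, -0.54, -0.72, -0.9])

```text
clock: 13.32
position: [0.4567, -0.1778, 0.2037]
eef_rot: [-0.004, 0.918, 0.396, -0.004]
contact_force: [-0.6, -0.5, -0.1]
grip_width: 0.0598
grasp_force: 0.0
```

jog_arm(offset=[[0, 0, 0], [0, 0, 0], [0, 0, 0], [0, 0, 0], [0, 0, 0]], twist=[-0.18, -0.36, -0.54, -0.72, -0.8])

```text
clock: 13.95
position: [0.4567, -0.1779, 0.2037]
eef_rot: [-0.006, 0.693, 0.721, -0.002]
contact_force: [-0.6, 0.3, 0.5]
grip_width: 0.0602
grasp_force: 0.0
```

Run:
```python
from h import *
W=snap('wrist','w3');s,r=st();print(s['clock'],s['position'],s['joint_pos'].round(2),r.as_matrix().round(3))
for n,z in [('knob_grip',.137),('lid_handle',.14)]:
    for d in ctrl.place_of(W,n)[:2]:
        X=onz(W,d['position'],z);print(n,np.round(d['position'],1),round(d['score'],2),X.round(4),go([X[0],X[1],.118]))
```

```text
14.0 [ 0.45665079 -0.17787407  0.20371195] [ 0.12  0.22  0.22  1.98 -0.06  0.96  0.42] [[-0.043  0.999 -0.012]
 [ 0.999  0.043  0.004]
 [ 0.005 -0.011 -1.   ]]
knob_grip [330.4 214. ] 0.65 [ 0.4622 -0.1776  0.137 ] [-0.03  0.64  8.57]
lid_handle [434.3 110.4] 0.76 [ 0.5311 -0.0969  0.14  ] [7.78 7.81 8.53]
```

View pics/w3.png

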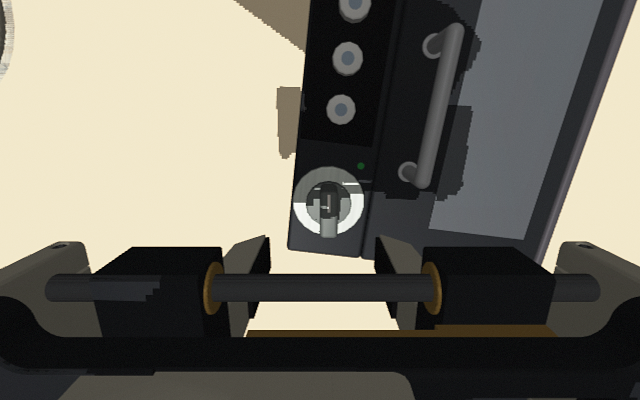

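jog_arm(offset=[[0, 0.5, 3], [0, 0.5, 6], [0, 0.5, 8.3], [0, 0.5, 8.3]], twist=[0, 0, 0, 0], fingers=4)

```text
clock: 14.6
position: [0.4597, -0.1765, 0.1195]
eef_rot: [-0.007, 0.694, 0.72, -0.003]
contact_force: [-1.3, 0.1, -0.0]
grip_width: 0.04
grasp_force: 0.0
```

jog_arm(offset=[[0, 0, 0], [0, 0, 0], [0, 0, 0], [0, 0, 0]], twist=[0, 0, 0, 0], fingers=0.5)

```text
clock: 15.1
position: [0.4609, -0.1771, 0.122]
eef_rot: [-0.005, 0.694, 0.72, -0.002]
contact_force: [-3.1, 0.1, 5.9]
grip_width: 0.0137
grasp_force: 30.0
```

jog_arm(offset=[[0, 0, 0], [0, 0, 0], [0, 0, 0], [0, 0, 0]], twist=[0.03, 0.08, 0.12, 0.12])

```text
clock: 15.6
position: [0.4609, -0.1776, 0.122]
eef_rot: [-0.005, 0.735, 0.678, -0.003]
contact_force: [-3.3, -2.2, 5.6]
grip_width: 0.015
grasp_force: 32.4
```

Run:
```python
from h import *
s,r=st();print(s['position'],s['joint_pos'].round(2),s['wrist_torque'],s['contact_force'],s['grip_width'],r.as_matrix().round(3))
```

```text
[ 0.4609007  -0.17756332  0.12197673] [ 0.11  0.35  0.23  2.04 -0.11  0.78  0.33] [-0.35405501  0.76288106  0.80388061] [-3.25148555 -2.20012493  5.61134733] 0.015000186320860682 [[ 0.081  0.997 -0.011]
 [ 0.997 -0.081  0.003]
 [ 0.002 -0.011 -1.   ]]
```

jog_arm(offset=[[0, 0, 0], [0, 0, 0], [0, 0, -3], [0, 0, -6], [2, 1.5, -6]], twist=[0, 0, 0, 0, 0], fingers=5)

```text
clock: 16.23
position: [0.48, -0.1603, 0.1837]
eef_rot: [-0.003, 0.737, 0.676, -0.001]
contact_force: [1.4, -1.3, -0.3]
grip_width: 0.0497
grasp_force: 0.0
```

jog_arm(offset=[[3.3, 2.5, 0], [6.6, 5, 0], [6.6, 5, 0], [6.6, 5, 3], [6.6, 5, 6]], twist=[0, 0, 0, 0, 0])

```text
clock: 16.85
position: [0.5334, -0.097, 0.1204]
eef_rot: [-0.004, 0.736, 0.677, -0.002]
contact_force: [0.5, -0.2, -0.7]
grip_width: 0.0501
grasp_force: 0.0
```

jog_arm(offset=[[0, 0, 0], [0, 0, 0], [0, 0, 0], [0, 0, 0], [0, 0, 0]], twist=[0, 0, 0, 0, 0], fingers=0.5)

```text
clock: 17.48
position: [0.5334, -0.0965, 0.1217]
eef_rot: [-0.005, 0.735, 0.678, -0.002]
contact_force: [-2.3, 1.0, 6.3]
grip_width: 0.0109
grasp_force: 30.0
```

Run:
```python
from h import *
s,r=st();print(s['position'],s['joint_pos'].round(2),s['wrist_torque'],s['contact_force'],s['grip_width'],r.as_matrix().round(3))
p=s['position']+r.as_matrix()[:,2]*-.019
H=p.copy(); sx=np.array([np.cos(-.091),np.sin(-.091),0]);hinge=H+sx*.134;hinge[2]-=.044
for th in np.arange(.15,1.56,.1):
    a=th+np.arctan2(44,134);L=.141; P=hinge-sx*L*np.cos(a)+np.array([0,0,L*np.sin(a)])
    print(round(th,2),np.round(r.inv().apply(P-H)*100,1).tolist())
```

```text
[ 0.53342671 -0.09652525  0.12167223] [-0.02  0.42  0.19  1.92 -0.11  0.82  0.14] [ 0.07703361  0.50987835 -0.0297855 ] [-2.2909853   0.98485679  6.32660876] 0.010894242360263758 [[ 0.082  0.997 -0.01 ]
 [ 0.997 -0.082  0.004]
 [ 0.003 -0.01  -1.   ]]
0.15 [-0.0, 0.8, -2.0]
0.25 [-0.0, 1.5, -3.2]
0.35 [-0.0, 2.3, -4.3]
0.45 [-0.0, 3.2, -5.4]
0.55 [-0.0, 4.2, -6.4]
0.65 [-0.0, 5.3, -7.3]
0.75 [-0.0, 6.5, -8.0]
0.85 [-0.0, 7.8, -8.6]
0.95 [-0.1, 9.1, -9.1]
1.05 [-0.1, 10.5, -9.5]
1.15 [-0.1, 11.8, -9.7]
1.25 [-0.1, 13.3, -9.8]
1.35 [-0.1, 14.7, -9.8]
1.45 [-0.1, 16.1, -9.6]
1.55 [-0.1, 17.4, -9.3]
```

jog_arm(offset=[[0, 0.3, -0.8], [0, 0.8, -2.0], [0, 1.5, -3.2], [0, 2.3, -4.3], [0, 3.2, -5.4]], twist=[0, 0, 0, 0, 0])

```text
clock: 18.1
position: [0.5622, -0.0989, 0.1741]
eef_rot: [-0.008, 0.735, 0.677, -0.005]
contact_force: [-7.7, 0.3, -7.7]
grip_width: 0.011
grasp_force: 30.0
```

jog_arm(offset=[[0, 1.0, -1.0], [0, 2.1, -1.9], [0, 3.3, -2.6], [0, 4.6, -3.2], [0, 5.9, -3.7]], twist=[0, 0, 0, 0, 0])

```text
clock: 18.73
position: [0.6224, -0.1042, 0.2147]
eef_rot: [-0.007, 0.736, 0.677, -0.004]
contact_force: [-12.1, 1.4, 9.4]
grip_width: 0.0111
grasp_force: 30.0
```

jog_arm(offset=[[0, 1.4, -0.4], [0, 2.7, -0.6], [0, 4.2, -0.7], [0, 5.6, -0.7], [0, 7.0, -0.5]], twist=[0, 0, 0, 0, 0])

```text
clock: 19.35
position: [0.6951, -0.1106, 0.2189]
eef_rot: [-0.005, 0.736, 0.677, -0.002]
contact_force: [-7.9, -0.3, 4.9]
grip_width: 0.011
grasp_force: 30.0
```

jog_arm(offset=[[0, 1.3, 0.3], [0, 1.5, 0.4], [0, 1.5, 0.4]], twist=[0, 0, 0])

```text
clock: 19.73
position: [0.7115, -0.112, 0.215]
eef_rot: [-0.003, 0.735, 0.678, -0.001]
contact_force: [-2.4, -0.7, 5.1]
grip_width: 0.0108
grasp_force: 30.0
```

jog_arm(offset=[[0, 0, 0], [0, 0, 0], [0, 0, 0], [0, 0, -4.5], [0, 0, -9]], twist=[0, 0, 0, 0, 0], fingers=2.5)

```text
clock: 20.35
position: [0.7103, -0.1113, 0.3012]
eef_rot: [-0.006, 0.735, 0.678, -0.003]
contact_force: [-0.1, -0.1, 0.2]
grip_width: 0.025
grasp_force: 0.0
```

jog_arm(offset=[[4.8, -3.4, 0], [9.6, -6.8, 0], [14.4, -10.2, 0], [19.2, -13.6, 0], [24, -17, 0]], twist=[-0.17, -0.34, -0.51, -0.68, -0.85], fingers=7)

```text
clock: 20.98
position: [0.5598, 0.1433, 0.3038]
eef_rot: [-0.005, 0.388, 0.922, 0.0]
contact_force: [1.4, 1.1, 0.3]
grip_width: 0.0683
grasp_force: 0.0
```

jog_arm(offset=[[5.7, 1.3, 0], [11.4, 2.7, 0], [11.4, 2.7, 0], [11.4, 2.7, 0], [11.4, 2.7, 0]], twist=[-0.17, -0.34, -0.51, -0.68, -0.71])

```text
clock: 21.6
position: [0.501, 0.2424, 0.3046]
eef_rot: [-0.005, 0.046, 0.999, 0.002]
contact_force: [0.3, -1.1, -1.3]
grip_width: 0.07
grasp_force: 0.0
```

```bash
cat > seal.py <<'E'
from h import *
def mid(p,n):
    return [(np.round(d['position'],1).tolist(),round(d['score'],2),onz(p,d['position'],.035).round(4).tolist()) for d in ctrl.place_of(p,n)[:2]]
E
python3 - <<'E'
from seal import *
W=snap('wrist','w4');T=snap('top','t4');s,r=st();print(s['clock'],s['position'],s['joint_pos'].round(2),r.as_matrix().round(3))
for n in('seal_red_mid','seal_jade_mid','ink_dish','lid_handle'):
    print(n,mid(W,n),mid(T,n))
a=W['image'];b=cv2.resize(T['image'][120:300,190:400],(466,400))
cv2.imwrite('pics/c4.png',cv2.resize(np.hstack([a,b]),(800,290))[:,:,::-1])
E
```

```text
21.7 [0.50116661 0.24212501 0.30450116] [-0.33  0.25 -0.2   1.69  0.04  1.21  0.94] [[-0.995  0.095 -0.01 ]
 [ 0.095  0.995  0.004]
 [ 0.011  0.003 -1.   ]]
seal_red_mid [([284.5, 142.9], 0.8, [0.4561, 0.1934, 0.035])] [([251.1, 241.3], 0.49, [0.4612, 0.2068, 0.035])]
seal_jade_mid [] [([214.1, 203.0], 0.46, [0.5933, 0.3457, 0.035]), ([339.4, 217.6], 0.3, [0.5527, -0.1017, 0.035])]
ink_dish [([335.1, 178.2], 0.65, [0.5127, 0.26, 0.035])] [([216.5, 206.8], 0.68, [0.5799, 0.3362, 0.035])]
lid_handle [] [([347.3, 161.2], 0.62, [0.7592, -0.1263, 0.035])]
```

View pics/c4.png

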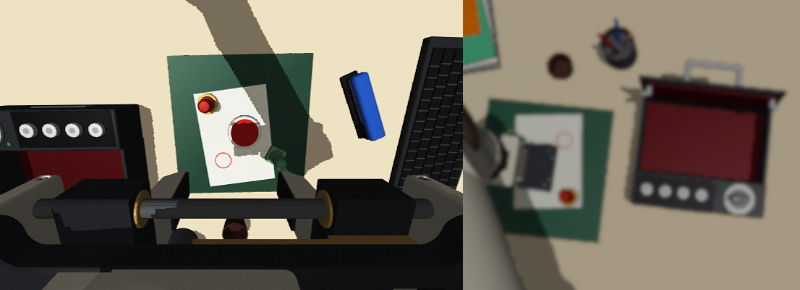

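The lid stands upright with the red interior visible. The red seal is at wrist pixel (286,142) and the jade seal at about (383,218), both unmoved. I'm grasping red.

jog_arm(offset=[[1.2, -1.8, 5], [2.4, -3.6, 10], [3.5, -5.3, 15], [3.5, -5.3, 18], [3.5, -5.3, 18]], twist=[0, 0, 0, 0, 0])

```text
clock: 22.72
position: [0.4576, 0.1926, 0.1229]
eef_rot: [-0.008, 0.046, 0.999, 0.001]
contact_force: [0.2, -0.0, 0.3]
grip_width: 0.0699
grasp_force: 0.0
```

jog_arm(offset=[[0, 0, 3], [0, 0, 6], [0, 0, 9.3], [0, 0, 9.3]], twist=[0, 0, 0, 0])

```text
clock: 23.22
position: [0.458, 0.1939, 0.0313]
eef_rot: [-0.006, 0.046, 0.999, 0.001]
contact_force: [-0.9, -0.2, -0.0]
grip_width: 0.0698
grasp_force: 0.0
```

jog_arm(offset=[[0, 0, 0], [0, 0, 0], [0, 0, 0], [0, 0, 0], [0, 0, 0]], twist=[0, 0, 0, 0, 0], fingers=1)

```text
clock: 23.85
position: [0.4586, 0.194, 0.032]
eef_rot: [-0.005, 0.046, 0.999, 0.002]
contact_force: [1.0, 0.8, -1.5]
grip_width: 0.0256
grasp_force: 30.0
```

jog_arm(offset=[[0, 0, -4.5], [0, 0, -9], [0, 0, -13.5], [0, 0, -18], [0, 0, -18]], twist=[0, 0, 0, 0, 0])

```text
clock: 24.48
position: [0.4626, 0.1941, 0.2151]
eef_rot: [-0.002, 0.046, 0.999, 0.003]
contact_force: [-0.3, -0.8, -2.8]
grip_width: 0.0253
grasp_force: 30.0
```

jog_arm(offset=[[-2.2, -5, 0], [-4.6, -10, 0], [-7, -15, 0], [-9.2, -20, 0], [-11.5, -25, 0]], twist=[0, 0, 0, 0, 0])

```text
clock: 25.1
position: [0.5508, -0.068, 0.2078]
eef_rot: [-0.007, 0.046, 0.999, 0.002]
contact_force: [0.8, 0.7, -1.4]
grip_width: 0.025
grasp_force: 30.0
```

jog_arm(offset=[[-2, -4.1, 0], [-3.7, -8.2, 0], [-3.7, -8.2, 0], [-3.7, -8.2, 0]], twist=[0, 0, 0, 0])

```text
clock: 25.6
position: [0.5797, -0.1508, 0.2071]
eef_rot: [-0.007, 0.046, 0.999, 0.002]
contact_force: [0.1, 0.2, -1.5]
grip_width: 0.0257
grasp_force: 30.0
```

Run:
```python
from h import *
W=snap('wrist','w5');s,r=st();print(s['clock'],s['position'],s['joint_pos'].round(2),s['grip_width'],r.as_matrix().round(3),go([.578,-.151,.040]))
```

```text
25.65 [ 0.58000213 -0.14998015  0.20759132] [ 0.2   0.4   0.01  1.7  -0.01  1.05  1.69] 0.025586675626542436 [[-0.996  0.091 -0.013]
 [ 0.091  0.996  0.005]
 [ 0.013  0.004 -1.   ]] [-0.04 -0.19 16.76]
```

View pics/w5.png

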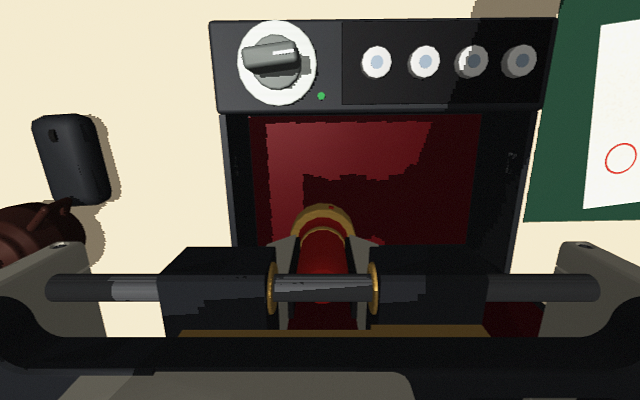

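The red seal hangs upright between the fingers at (322,250) over the open box, and the knob is in the unlocked position; now lowering.

jog_arm(offset=[[0, -0.1, 5], [0, -0.1, 10], [0, -0.1, 14], [0, -0.1, 16], [0, -0.1, 16.6]], twist=[0, 0, 0, 0, 0])

```text
clock: 26.28
position: [0.5787, -0.1507, 0.0422]
eef_rot: [-0.006, 0.046, 0.999, 0.002]
contact_force: [0.5, -1.1, -1.8]
grip_width: 0.0254
grasp_force: 30.0
```

jog_arm(offset=[[0, 0, 0.1]], twist=[0])

```text
clock: 26.4
position: [0.5801, -0.1517, 0.0431]
eef_rot: [-0.004, 0.046, 0.999, 0.002]
contact_force: [0.3, -0.4, -1.0]
grip_width: 0.0254
grasp_force: 30.0
```

jog_arm(offset=[[0, 0, 0.2], [0, 0, 0.3], [0, 0, 0.3]], twist=[0, 0, 0])

```text
clock: 26.78
position: [0.5798, -0.152, 0.04]
eef_rot: [-0.004, 0.046, 0.999, 0.002]
contact_force: [-1.0, -0.3, 0.1]
grip_width: 0.0258
grasp_force: 30.0
```

jog_arm(offset=[[0, 0, 0], [0, 0, 0], [0, 0, 0], [0, 0, -4], [0, 0, -9]], twist=[0, 0, 0, 0, 0], fingers=6)

```text
clock: 27.4
position: [0.5788, -0.1519, 0.1287]
eef_rot: [-0.007, 0.046, 0.999, 0.002]
contact_force: [1.1, 0.5, 0.3]
grip_width: 0.0599
grasp_force: 0.0
```

jog_arm(offset=[[0, 0, -5], [0.5, 5, -9], [1, 11, -9], [1.5, 17, -9], [2, 23, -9]], twist=[0, 0, 0, 0, 0])

```text
clock: 28.02
position: [0.5822, 0.08, 0.2205]
eef_rot: [-0.005, 0.046, 0.999, 0.002]
contact_force: [0.7, -0.1, 0.2]
grip_width: 0.06
grasp_force: 0.0
```

jog_arm(offset=[[0.5, 6, 0], [1, 12, 0], [1.5, 18, 0], [2.2, 24, 0], [2.2, 24, 0]], twist=[0, 0, 0, 0, 0], fingers=7)

```text
clock: 28.65
position: [0.5794, 0.3275, 0.2206]
eef_rot: [-0.006, 0.041, 0.999, 0.004]
contact_force: [-0.7, 0.2, 0.6]
grip_width: 0.0699
grasp_force: 0.0
```

Run:
```python
from seal import *
W=snap('wrist','w6');T=snap('top','t6');s,r=st();print(s['clock'],s['position'],s['joint_pos'].round(2),r.as_matrix().round(3))
for n in('seal_red_mid','seal_jade_mid','ink_dish'):
    print(n,mid(W,n),mid(T,n))
for d in ctrl.place_of(W,'seal_jade_mid')[:1]:
    X=onz(W,d['position'],.035);print(go([X[0],X[1],.031]))
a=W['image'];b=cv2.resize(T['image'][120:300,190:400],(466,400))
cv2.imwrite('pics/c6.png',cv2.resize(np.hstack([a,b]),(800,290))[:,:,::-1])
```

```text
28.75 [0.58204025 0.31993688 0.22042096] [-0.44  0.51 -0.14  1.52  0.07  1.13  0.89] [[-0.996  0.09  -0.011]
 [ 0.09   0.996  0.003]
 [ 0.011  0.002 -1.   ]]
seal_red_mid [] [([355.4, 209.2], 0.39, [0.5842, -0.1582, 0.035])]
seal_jade_mid [([323.0, 186.3], 0.77, [0.5821, 0.3285, 0.035])] [([215.7, 206.7], 0.45, [0.5802, 0.3391, 0.035])]
ink_dish [([265.0, 136.5], 0.63, [0.5199, 0.2686, 0.035])] [([237.0, 221.9], 0.84, [0.5281, 0.2603, 0.035])]
[1.000e-02 9.900e-01 1.902e+01]
```

View pics/c6.png

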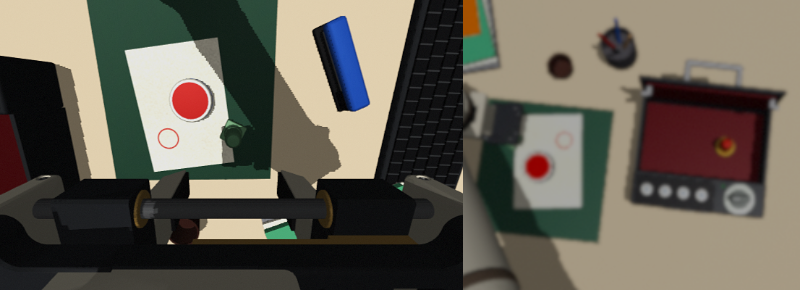

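The red seal stands in the safe (top view, right), and jade is at wrist pixel (323,186); grasping jade.

jog_arm(offset=[[0, 0.5, 5], [0, 0.9, 10], [0, 0.9, 15], [0, 0.9, 19], [0, 0.9, 19]], twist=[0, 0, 0, 0, 0])

```text
clock: 29.72
position: [0.5787, 0.3267, 0.0273]
eef_rot: [-0.008, 0.047, 0.999, -0.0]
contact_force: [0.7, -1.2, 0.1]
grip_width: 0.07
grasp_force: 0.0
```

jog_arm(offset=[[0, 0, 0], [0, 0, 0], [0, 0, 0], [0, 0, 0], [0, 0, 0]], twist=[0, 0, 0, 0, 0], fingers=1)

```text
clock: 30.35
position: [0.5816, 0.3291, 0.0314]
eef_rot: [-0.005, 0.046, 0.999, 0.002]
contact_force: [-0.4, -0.4, 3.3]
grip_width: 0.0255
grasp_force: 30.0
```

jog_arm(offset=[[0, 0, -4.5], [0, 0, -9], [0, 0, -13.5], [0, 0, -18], [0, 0, -18]], twist=[0, 0, 0, 0, 0])

```text
clock: 30.98
position: [0.5857, 0.3298, 0.2157]
eef_rot: [-0.002, 0.046, 0.999, 0.004]
contact_force: [-0.1, 0.4, -2.4]
grip_width: 0.0252
grasp_force: 30.0
```

jog_arm(offset=[[-0.5, -5, 0], [-1, -10, 0], [-1.5, -15, 0], [-2, -20, 0], [-2.5, -25, 0]], twist=[0, 0, 0, 0, 0])

```text
clock: 31.6
position: [0.5838, 0.0752, 0.2083]
eef_rot: [-0.007, 0.046, 0.999, 0.001]
contact_force: [0.5, 0.2, -1.8]
grip_width: 0.0256
grasp_force: 30.0
```

jog_arm(offset=[[-0.5, -4, 0], [-1, -8, 0], [-1.5, -12.9, 0], [-1.5, -12.9, 0], [-1.5, -12.9, 0]], twist=[0, 0, 0, 0, 0])

```text
clock: 32.22
position: [0.5872, -0.0525, 0.2081]
eef_rot: [-0.006, 0.047, 0.999, 0.002]
contact_force: [0.0, 1.1, -2.4]
grip_width: 0.0257
grasp_force: 30.0
```

Run:
```python
from h import *
s,r=st();print(s['clock'],s['position'],s['grip_width'],go([.587,-.0514,.040]))
```

```text
32.225 [ 0.58718874 -0.05250986  0.20808599] 0.025696395751034072 [-0.19  0.05 16.81]
```

jog_arm(offset=[[0, 0, 5], [0, 0, 10], [0, 0, 14], [0, 0, 16], [0, 0, 16.6]], twist=[0, 0, 0, 0, 0])

```text
clock: 32.85
position: [0.5857, -0.0509, 0.0423]
eef_rot: [-0.006, 0.046, 0.999, 0.002]
contact_force: [0.4, -0.2, -1.1]
grip_width: 0.0256
grasp_force: 30.0
```

jog_arm(offset=[[0, 0, 0.2], [0, 0, 0.2]], twist=[0, 0])

```text
clock: 33.1
position: [0.5876, -0.0521, 0.0428]
eef_rot: [-0.004, 0.046, 0.999, 0.002]
contact_force: [-0.2, 0.4, -2.1]
grip_width: 0.0253
grasp_force: 30.0
```

jog_arm(offset=[[0, 0, 0.1], [0, 0, 0.3], [0, 0, 0.3]], twist=[0, 0, 0])

```text
clock: 33.48
position: [0.587, -0.0523, 0.0393]
eef_rot: [-0.005, 0.046, 0.999, 0.002]
contact_force: [-1.0, -0.1, 3.6]
grip_width: 0.0257
grasp_force: 30.0
```

jog_arm(offset=[[0, 0, 0], [0, 0, 0], [0, 0, 0], [0, 0, -4], [0, 0, -9]], twist=[0, 0, 0, 0, 0], fingers=6)

```text
clock: 34.1
position: [0.5859, -0.0523, 0.1279]
eef_rot: [-0.007, 0.046, 0.999, 0.002]
contact_force: [1.1, -0.4, -0.3]
grip_width: 0.0596
grasp_force: 0.0
```

jog_arm(offset=[[0, 0, -6], [0, 0, -12], [0, 0, -18.5], [-2, -1, -18.5], [-6, -2, -18.5]], twist=[0, 0, 0.18, 0.36, 0.54], fingers=2.5)

```text
clock: 34.72
position: [0.6477, -0.0789, 0.3152]
eef_rot: [-0.004, 0.314, 0.95, 0.001]
contact_force: [0.8, -0.6, -0.2]
grip_width: 0.0252
grasp_force: 0.0
```

jog_arm(offset=[[0, 0, 0], [0, 0, 0], [0, 0, 0], [0, 0, 0], [0, 0, 0]], twist=[0.18, 0.36, 0.54, 0.72, 0.9])

```text
clock: 35.35
position: [0.6469, -0.0785, 0.3123]
eef_rot: [-0.005, 0.696, 0.718, -0.002]
contact_force: [-0.2, -0.1, 0.5]
grip_width: 0.025
grasp_force: 0.0
```

jog_arm(offset=[[0, 0, 0], [0, 0, 0]], twist=[0.12, 0.12])

```text
clock: 35.6
position: [0.6469, -0.0785, 0.3124]
eef_rot: [-0.005, 0.735, 0.678, -0.003]
contact_force: [0.1, -0.1, 0.9]
grip_width: 0.025
grasp_force: 0.0
```

Run:
```python
from seal import *
W=snap('wrist','w7');S=snap('side','s7');T=snap('top');s,r=st();print(s['clock'],s['position'],s['joint_pos'].round(2),r.as_matrix().round(3))
for p in(W,S,T):
  for d in ctrl.place_of(p,'lid_handle')[:1]: print(d['score'],d['position'],onz(p,d['position'],.23).round(4))
print(go([.7115,-.1115,.305]),go([.7115,-.1115,.215]))
cv2.imwrite('pics/c7.png',cv2.resize(S['image'][100:340,230:480],None,fx=2.4,fy=2.4)[:,:,::-1])
```

```text
35.75 [ 0.64698937 -0.07855097  0.31253796] [-0.1   0.42  0.25  1.45 -0.11  1.3   0.08] [[ 0.079  0.997 -0.011]
 [ 0.997 -0.079  0.004]
 [ 0.003 -0.011 -1.   ]]
0.85 [405.1, 238.5] [ 0.7148 -0.1112  0.23  ]
0.83 [306.6, 143.5] [ 0.7177 -0.1245  0.23  ]
[-2.75  6.7   0.69] [-2.78  6.79  9.69]
```

View pics/c7.png

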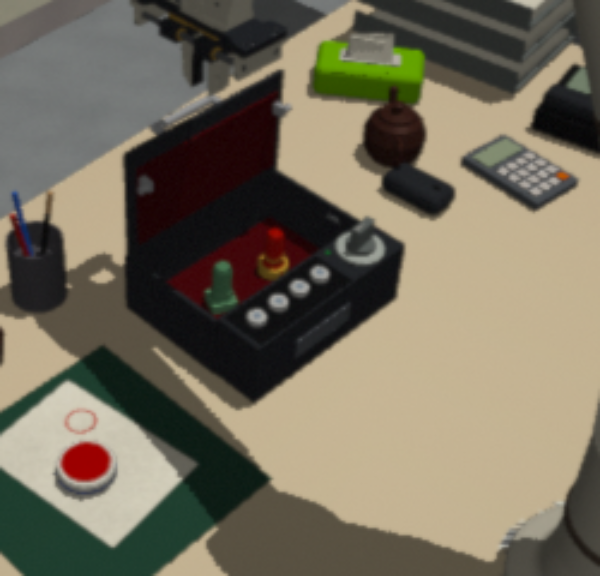

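Both seals stand upright on the safe floor, jade at (222,290) and red at (274,255), and the lid holds upright. I'm moving to the handle and gripping it to shut the lid.

jog_arm(offset=[[-1.4, 3.4, 0], [-2.8, 6.8, 0], [-2.8, 6.8, 0], [-2.8, 6.8, 4.5], [-2.8, 6.8, 9.6]], twist=[0, 0, 0, 0, 0])

```text
clock: 36.52
position: [0.7119, -0.1113, 0.2164]
eef_rot: [-0.004, 0.735, 0.678, -0.001]
contact_force: [0.4, -0.1, -0.2]
grip_width: 0.0252
grasp_force: 0.0
```

jog_arm(offset=[[0, 0, 0], [0, 0, 0], [0, 0, 0], [0, 0, 0]], twist=[0, 0, 0, 0], fingers=0.5)

```text
clock: 37.02
position: [0.7115, -0.1113, 0.2172]
eef_rot: [-0.005, 0.735, 0.678, -0.002]
contact_force: [-2.3, 1.8, -3.3]
grip_width: 0.011
grasp_force: 30.0
```

jog_arm(offset=[[0, -1.5, -0.4], [0, -2.9, -0.6], [0, -4.3, -0.6], [0, -5.8, -0.5], [0, -7.1, -0.3]], twist=[0, 0, 0, 0, 0])

```text
clock: 37.65
position: [0.6465, -0.106, 0.225]
eef_rot: [0.0, 0.735, 0.678, 0.003]
contact_force: [5.9, 1.5, 4.8]
grip_width: 0.0109
grasp_force: 30.0
```

jog_arm(offset=[[0, -1.4, 0.4], [0, -2.7, 0.9], [0, -4.0, 1.5], [0, -5.2, 2.2], [0, -6.3, 3.1]], twist=[0, 0, 0, 0, 0])

```text
clock: 38.28
position: [0.5817, -0.1006, 0.1946]
eef_rot: [-0.001, 0.735, 0.678, 0.001]
contact_force: [-2.0, 1.9, 9.7]
grip_width: 0.0111
grasp_force: 30.0
```

jog_arm(offset=[[0, -1, 1], [0, -1.9, 2.1], [0, -2.7, 3.2], [0, -3.4, 4.4], [0, -3.9, 5.4]], twist=[0, 0, 0, 0, 0])

```text
clock: 38.9
position: [0.5392, -0.0971, 0.1383]
eef_rot: [-0.004, 0.735, 0.678, -0.001]
contact_force: [-3.5, 2.4, 6.5]
grip_width: 0.0107
grasp_force: 30.0
```

jog_arm(offset=[[0, -0.2, 0.6], [0, -0.3, 1.0], [0, -0.3, 1.0]], twist=[0, 0, 0])

```text
clock: 39.28
position: [0.5349, -0.0967, 0.1274]
eef_rot: [-0.005, 0.735, 0.678, -0.002]
contact_force: [-6.5, 2.8, 1.1]
grip_width: 0.0107
grasp_force: 30.0
```

jog_arm(offset=[[0, -0.1, 0.4], [0, -0.15, 0.7], [0, -0.15, 0.9], [0, -0.15, 0.9]], twist=[0, 0, 0, 0])

```text
clock: 39.78
position: [0.5335, -0.0966, 0.1225]
eef_rot: [-0.005, 0.736, 0.677, -0.002]
contact_force: [-18.4, 4.7, 37.2]
grip_width: 0.011
grasp_force: 30.0
```

jog_arm(offset=[[0, 0, -0.5], [0, 0, -0.5], [0, 0, -0.5], [0, 0, -4], [0, 0, -7]], twist=[0, 0, 0, 0, 0], fingers=4)

```text
clock: 40.4
position: [0.5345, -0.0973, 0.1872]
eef_rot: [-0.005, 0.735, 0.678, -0.003]
contact_force: [0.6, 0.3, -0.3]
grip_width: 0.04
grasp_force: 0.0
```

jog_arm(offset=[[-4.3, -3.3, 0], [-8.6, -6.5, 0], [-8.6, -6.5, 0], [-8.6, -6.5, 0]], twist=[0, 0, 0, 0])

```text
clock: 40.9
position: [0.4631, -0.1774, 0.1873]
eef_rot: [-0.005, 0.736, 0.677, -0.002]
contact_force: [0.7, 0.4, 0.2]
grip_width: 0.04
grasp_force: 0.0
```

Run:
```python
from seal import *
W=snap('wrist');S=snap('side','s8');s,r=st();print(s['clock'],s['position'],s['grip_width'],s['joint_pos'].round(2),r.as_matrix().round(3))
for d in ctrl.place_of(W,'knob_grip')[:1]: print(d['score'],d['position'],onz(W,d['position'],.137).round(4))
print(go([.461,-.1773,.120]))
a=cv2.resize(W['image'],(480,300));b=cv2.resize(S['image'][100:340,250:470],(275,300))
cv2.imwrite('pics/c8.png',np.hstack([a,b])[:,:,::-1])
```

```text
41.0 [ 0.4635224  -0.17646593  0.18710476] 0.04020010102742106 [ 0.05  0.26  0.3   1.98 -0.09  0.93  0.32] [[ 0.08   0.997 -0.01 ]
 [ 0.997 -0.08   0.004]
 [ 0.003 -0.01  -1.   ]]
0.8 [320.6, 217.3] [ 0.4616 -0.1744  0.137 ]
[-0.13 -0.17  6.71]
```

View pics/c8.png

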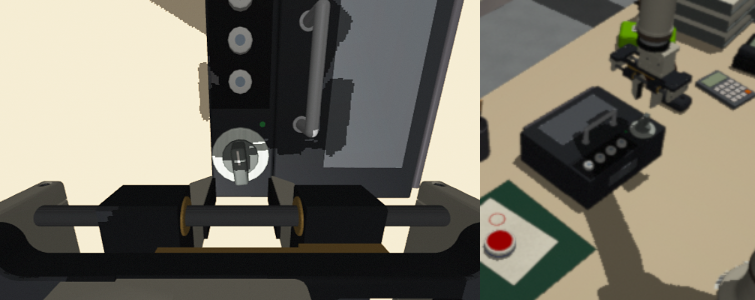

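The lid is shut and the knob bar is at about (239,160) in the wrist view. I'm aligning (twist -0.1), gripping and turning it back.

jog_arm(offset=[[-0.1, -0.2, 3], [-0.1, -0.2, 6.7], [-0.1, -0.2, 6.7]], twist=[-0.1, -0.1, -0.1])

```text
clock: 41.42
position: [0.458, -0.1764, 0.1179]
eef_rot: [-0.008, 0.7, 0.714, -0.004]
contact_force: [-0.4, -0.9, 0.2]
grip_width: 0.04
grasp_force: 0.0
```

jog_arm(offset=[[0, 0, 0], [0, 0, 0], [0, 0, 0], [0, 0, 0]], twist=[0, 0, 0, 0], fingers=0.5)

```text
clock: 41.92
position: [0.4609, -0.1783, 0.1213]
eef_rot: [-0.004, 0.7, 0.714, -0.002]
contact_force: [0.3, 1.0, 5.0]
grip_width: 0.0138
grasp_force: 30.0
```

jog_arm(offset=[[0, 0, 0], [0, 0, 0], [0, 0, 0], [0, 0, 0], [0, 0, 0]], twist=[-0.15, -0.3, -0.45, -0.6, -0.75])

```text
clock: 42.55
position: [0.4623, -0.1776, 0.1214]
eef_rot: [-0.003, 0.388, 0.922, 0.001]
contact_force: [4.4, 2.6, 0.3]
grip_width: 0.0136
grasp_force: 29.9
```

jog_arm(offset=[[0, 0, 0], [0, 0, 0], [0, 0, 0], [0, 0, 0], [0, 0, 0]], twist=[-0.15, -0.3, -0.45, -0.6, -0.75])

```text
clock: 43.18
position: [0.463, -0.1762, 0.1213]
eef_rot: [-0.002, 0.023, 1.0, 0.003]
contact_force: [5.1, 5.7, 0.7]
grip_width: 0.0142
grasp_force: 30.8
```

jog_arm(offset=[[0, 0, 0], [0, 0, 0]], twist=[-0.05, -0.05])

```text
clock: 43.42
position: [0.463, -0.1762, 0.1213]
eef_rot: [-0.002, 0.002, 1.0, 0.003]
contact_force: [5.7, 5.4, 0.4]
grip_width: 0.0146
grasp_force: 31.6
```

Run:
```python
from h import *
s,r=st();print(s['clock'],s['position'],s['grip_width'],s['joint_pos'].round(2),s['wrist_torque'],r.as_matrix().round(3))
```

```text
43.425 [ 0.46298054 -0.17617889  0.12133463] 0.01463399134888225 [ 0.36  0.34 -0.05  2.03  0.02  0.78  1.86] [ 1.31227296 -1.45573639 -0.77966914] [[-1.     0.003 -0.005]
 [ 0.003  1.     0.006]
 [ 0.005  0.006 -1.   ]]
```

jog_arm(offset=[[0, 0, 0], [0, 0, 0], [0, 0, 0], [0, 0, -4], [0, 0, -9]], twist=[0, 0, 0, 0, 0], fingers=4)

```text
clock: 44.05
position: [0.4593, -0.1783, 0.2101]
eef_rot: [-0.007, 0.002, 1.0, 0.002]
contact_force: [1.6, -0.4, 0.3]
grip_width: 0.0403
grasp_force: 0.0
```

jog_arm(offset=[[0, 0, -5], [0, 0, -9], [0, 0, -9]], twist=[0, 0, 0])

```text
clock: 44.42
position: [0.4635, -0.1798, 0.3038]
eef_rot: [-0.002, 0.002, 1.0, 0.001]
contact_force: [0.5, 0.3, -1.5]
grip_width: 0.0399
grasp_force: 0.0
```

Run:
```python
from h import *
W=snap('wrist');S=snap('side');s,r=st();print(s['clock'],s['position'],s['contact_force'])
a=cv2.resize(W['image'],(480,300));b=cv2.resize(S['image'][100:340,250:470],(275,300))
cv2.imwrite('pics/c9.png',np.hstack([a,b])[:,:,::-1])
```

```text
44.525 [ 0.46127279 -0.1789459   0.30010127] [-1.17417895  0.37808612 -0.82063728]
```

View pics/c9.png

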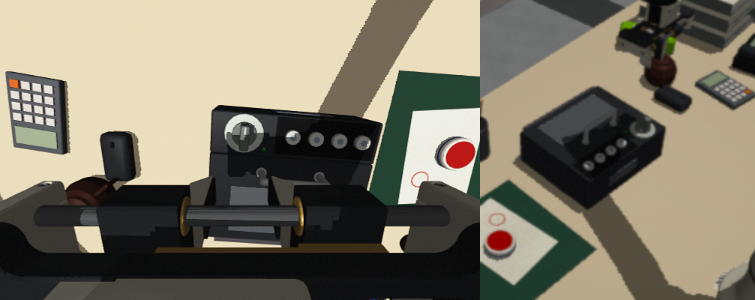

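The lid is shut, the knob bar at (244,130) lies along the safe's x axis (locked), and nothing is touching the robot. I'm handing in.

```bash
python3 -c "
from cell import ctrl
print(ctrl.job_done())"
```

```text
the job is handed in; nothing more can be done
None
```

I handed the job in at about 44.5 s of the 210 s limit. The code 3-1-4 was entered, the red and jade seals (the only two on the desk) stand upright in the safe, the lid is shut and the knob is back at its locked stop. The hand-in returned no verdict. While I opened the fingers to regrip the knob, the wrist force reached about 54 N; I could not tell whether any of that came from the gripper's body, where the limit is 40 N.

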